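# Click a colour comparator back to its blank

### The arm

A 6-joint arm with a two-finger parallel gripper is mounted at the origin on the work surface. World frame = base frame: x ahead of the robot, y to its left, z up, the work surface at z = 0. Lengths are in m, angles in rad, forces in N, time in s.
With the tool pointing down it reaches from about 0.375 to 0.9 m from the base axis. Payload 3.1 kg.
Tool frame: the origin (TCP) lies at the centre of the arm's flange, where the gripper is bolted on; the fingertips stand robot.tip_extent ahead of it and the grasp point (between the pads) lies 164 mm ahead of it (robot.tip_extent is the distance from the TCP to the fingertips, in m); z points along the fingers, y is the line along which they close (so a half turn about z gives the same grasp; the last joint's range is limited). The gripper opens to 87 mm and grips with 3 to 60 N. Pads are 19 mm wide; open, the fingers measure 117 mm over their backs; the gripper's body (75 mm by 190 mm) begins 51 mm behind the grasp point.
Start: joints at [-1.369, 0.527, 1.433, -0, 1.181, -0.178], TCP at [0.232, -0.58, 0.405] pointing down, gripper open.
Joint ranges: [-3.08, 3.08], [-0.75, 2.2], [0.22, 2.44], [-1.43, 4.57], [0, 2.65], [-2.85, 2.85]. Speed limits (rad/s): [2.79, 2.79, 3.14, 3.14, 3.14, 3.14].

### API

Orientations are given as a unit quaternion [x, y, z, w].
In Python, from rig import get_obs, camera, hand_in, cut_out, robot gives the robot as it stands.
- The arm moves only by the tool step_arm, never from a script. Its argument "rows" is a list of rows, each a list of 6 numbers: the shift along the world's x, y, z in m, then the turn, a rotation vector about the world's x, y, z in degrees. A call has 1 to 12 rows; each row shifts and turns the commanded pose from where the row before left it; what a row does not reach is not made up. A row lasts 1/8 s, in which the tool goes at most 62.5 mm and 10.7 degrees, less where a joint would pass 70% of its speed; a pose out of reach is approached as far as the arm can. A call is refused whole if a number of a shift passes 0.0625 or a number of a turn 10.7, either way. A call with a gripper value outside its range is refused whole. "jaw" is the finger opening in m, from 0 to 0.087, set as the call begins (left out, the last holds). The fingers move at their own pace and stop on an object; "squeeze" is the grip in N (left out, the last holds). Time passes only in rows, so rows that do not move let the fingers close. It gives the time, the measured TCP pose, the force, the opening and the grip force at its end, in the units of the state.
- get_obs(): the state, without advancing time (a new reading comes with each control period).
- camera(name): name is "scene" or "side" or "wrist"; returns a dict with "pixels" (480x640x3 uint8, blue, green, red), "depth" (480x640 float32, m along the optical axis (not along the pixel's ray), 0 where there is no reading), "fov_y" (degrees; the focal length in pixels is half the picture's height over the tangent of half this angle, whatever the lens; pixels are square), "cx", "cy" (the principal point, pixels), "extrinsics" (4x4, takes a point from camera to world coordinates); the wrist camera has in their place "mount" (4x4, takes a point from camera to tool coordinates, whose origin is the TCP and whose axes are the flange's). Camera axes: x right, y up, looking along -z (the intrinsics and any distortion apply to the point x, -y, -z); pixel columns grow to the right and rows downward; lengths in m; the calibration is good to about 2 mm. A picture is of the moment at which its call begins: read the wrist's pose just before it.
- hand_in(): hands the job in; it is judged then, once.
Trained networks look in the newest picture that a camera, given by its name, has taken for a name from the list of things; names that differ only in an ending like _2 or _b are one class to them, and where a whole thing is asked for, a point or a joint stands for the part that bears it (a point fixed in the world has none). Each returns a list of dicts, best first, with "confidence" (0 to 1); they miss things now and then, are a little off and sometimes report something else, mostly with a low value. They report only what shows in the picture. A call takes as long as a camera call.
- cut_out(label, camera): "region" (480x640 bool, what is visible of it) and "extent" ([centre column, centre row, width, height] in pixels, round what is visible of it).
The state is a dict: "time": time; "q": joint angles; "joint_velocities": joint speeds; "joint_torque": joint torques, N m; "position": TCP position; "tool_rot": TCP orientation; "ft_force": force on the tool from outside, world axes, zero at the start; "moment": the same for the moment, N m; "grip_width": finger opening in m; "grip_force": force on a finger pad.
Only numpy, scipy, OpenCV 4.12 (cv2) and the standard library are available. Lean on these libraries where they do the work, as an engineer would, in place of code of your own. Each camera call takes 0.05 s, during which the arm holds its last target. There are 200 camera calls.

### The job

Bring the colour comparator back to its blank for a zero check: flick the tabs on the edge of its disc with a fingertip, as many clicks as it takes, until the one long tab has clicked home pointing straight up at the index pointer. Flick it gently from outside, without gripping or lifting anything: the comparator stays where it stands, and the other things on the bench are left alone.

Things in the scene. Friction and masses are not known exactly. Their poses are not given: they have to be found in the camera images.
- comparator: Varnish colour comparator, white and grey, 2 to 3 kg, loose on rubber feet. Origin under the centre of its base; x to its back, y to its left, z up; eyepiece side (-x) faces the robot. Base 150 x 240 mm (x, y), 48 mm high. Head block on the left (y 50 to 110 mm) 174 mm high, its glass cell 197 mm. Within 50 mm of the disc nothing but its tabs rises above 182 mm from the table.
- disc_hub (a point): Centre of the upright disc, on its axle, fixed to the comparator at its x 0, y -45 mm, 135 mm above the table; the axle runs along the comparator's x. Black disc 8 mm thick, 92 mm diameter, with eight round-ended tabs 9 mm wide on its rim, one every 45 degrees: seven end 66.5 mm from the centre, one 84.5 mm. At rest a tab is always straight up; the gaps beside it are 35 mm wide.
- long_tab_tip (a point): End of the long tab, 84.5 mm from disc_hub and straight above it when the job is done. The disc's rim is 46 mm above disc_hub, so a closed fingertip lowered into the gap 22 mm to one side of the upright tab, to 51 mm above disc_hub, and swept level 44 mm along the comparator's y to the other side, pushes the disc on by just one click.
- index_pointer (a point): Tip of the small white index pointer, fixed behind the disc, 46 mm straight above disc_hub and 16 mm to the back of it.
- disc (a joint): Turn of the disc, rad. 0 and 2 pi: long tab straight up; growing: its top goes to the comparator's right (-y), clockwise seen from the robot. Turns either way without stop, spring detent every pi/4 (0.785); about 3 N at a tab passes a click, and beyond half way it snaps on by itself. Starts two to six clicks in growing direction past 0 (so four at most the shorter way).
- stain_bottle: Amber dropper bottle, 32 mm diameter, 92 mm tall, loose, right of the comparator. Origin under its centre.
- tint_bottle: White dropper bottle, 32 mm diameter, 92 mm tall, loose, left of the comparator. Origin under its centre.
- varnish_jar: Jar, 54 mm diameter, 65 mm tall, loose, behind the comparator. Origin under its centre.
- marker: White marker pen with blue cap, 140 mm long, 16 mm thick, lying in front of the comparator. Origin under its middle.
- scale: Pocket scale 150 x 130 x 22 mm, to the left. Origin under its centre.
- mixing_cup: Small white cup, 52 mm diameter, 45 mm tall, on the scale. Origin under its centre.
- airbrush: Steel airbrush lying on the bench to the right, 145 mm long, 32 mm high. Origin under its middle.

How it is judged:
At the end, for the whole second after the job is handed in: The long tab is at rest straight up in its detent (disc within 0.1 rad of 0 or 2 pi) and the comparator stands upright within 20 mm of where it was ((value of joint disc between -0.1 and 0.1 rad or value of joint disc between 6.18319 and 6.38319 rad) and velocity of joint disc between -0.1 and 0.1 rad/s and angle between comparator's own z axis and vertical below 0.05 rad and distance of comparator from where it was at the start of the episode below 0.02 m); the robot touches nothing.
It fails at once if the comparator is lifted, tipped or pushed away (20 mm, 0.1 rad) (distance of comparator from where it was at the start of the episode above 0.02 m or angle between comparator's own z axis and vertical above 0.1 rad).
It fails at once if the comparator or its disc is gripped or pushed roughly (over 18 N) (contact force between the fingers and comparator above 18 N).
It fails at once if the comparator is pushed with the arm or the gripper's body instead of the fingers (over 3 N) (contact force between the arm and comparator above 3 N).
It fails at once if another thing on the bench is moved by more than 15 mm (distance of any of stain_bottle, tint_bottle, varnish_jar, marker, scale, mixing_cup, airbrush from where it was at the start of the episode above 0.015 m).
It also fails if it takes over 54 s, if anything falls off the work surface, if the arm or the gripper's body presses on something with over 40 N, if the wrist force passes 120 N, or if a joint passes its speed limit or range.

## Working session

There is one attempt and no reset: what is moved stays moved. The work goes in short steps, Python scripts to look and compute and a tool call to move; the robot and the scene stay as the last step left them, time stands still between calls to the robot, and variables do not carry over. Pictures are saved under pics/ and viewed, at most 10 in all, crops included, and the job is handed in when it is done.

Besides the shell and the picture viewer there is one more tool, called after ">>>" in YAML: its name, and indented under it one key for each argument. step_arm: Moves the arm, as the interface text tells. Its arguments: {"type":"object","properties":{"rows":{"type":"array"},"jaw":{"type":"number"},"squeeze":{"type":"number"}},"required":["rows"]}

```bash
mkdir -p pics; cat > h.py <<'E'
import numpy as np, cv2
from rig import get_obs, camera, cut_out, hand_in, robot
def cloud(c):
    h,w=c['depth'].shape; f=h/2/np.tan(np.radians(c['fov_y'])/2)
    v,u=np.mgrid[:h,:w]; d=c['depth']
    P=np.stack([(u-c['cx'])/f*d,-(v-c['cy'])/f*d,-d],-1)
    return P@c['extrinsics'][:3,:3].T+c['extrinsics'][:3,3]
E
python3 - <<'E'
from h import *
print(robot if not callable(robot) else '', getattr(robot,'tip_extent',None))
o=get_obs();print(o['time'],o['position'],o['tool_rot'],o['grip_width'])
for n in('scene','side'):
    c=camera(n);cv2.imwrite(f'pics/{n}0.png',c['pixels']);P=cloud(c)
    print(n,{k:np.shape(c[k]) for k in c},c['extrinsics'][:3,3])
    for l in('comparator','disc_hub','long_tab_tip','index_pointer','disc','stain_bottle','tint_bottle'):
        for r in cut_out(l,n)[:2]:
            m=r['region']&(c['depth']>0);q=P[m]
            print(l,round(r['confidence'],2),np.round(r['extent']),np.round(np.median(q,0),3) if len(q) else '',np.round(np.percentile(q,[2,98],axis=0),3).tolist() if len(q) else '')
E
```

```text
<Robot object at 0x7f627cf5be00> 0.1822
0.0 [ 0.23225794 -0.57986554  0.40377053] [ 9.81925048e-01  1.89267005e-01 -1.36141737e-05 -1.09585694e-03] 0.08691914134163604
scene {'pixels': (480, 640, 3), 'depth': (480, 640), 'fov_y': (), 'cx': (), 'cy': (), 'extrinsics': (4, 4)} [ 1.77984345 -0.12303274  0.99910685]
side {'pixels': (480, 640, 3), 'depth': (480, 640), 'fov_y': (), 'cx': (), 'cy': (), 'extrinsics': (4, 4)} [ 0.30346798 -1.10336783  1.22660665]
comparator 0.63 [334. 258.  63. 101.] [ 0.551 -0.036  0.052] [[0.479, -0.13, 0.016], [0.623, 0.094, 0.179]]
disc_hub 0.93 [336. 261.  62. 101.] [ 0.551 -0.036  0.052] [[0.478, -0.131, 0.015], [0.622, 0.092, 0.178]]
long_tab_tip 0.66 [299. 173.  55.  26.] [0.522 0.485 0.017] [[0.458, 0.439, -0.003], [0.615, 0.568, 0.026]]
long_tab_tip 0.64 [336. 260.  10.  53.] [ 0.549 -0.061  0.147] [[0.543, -0.113, 0.047], [0.578, 0.04, 0.196]]
index_pointer 0.68 [337. 262.  64.  99.] [ 0.551 -0.038  0.052] [[0.479, -0.131, 0.016], [0.621, 0.088, 0.178]]
disc 0.78 [338. 263.   9.  54.] [ 0.549 -0.071  0.147] [[0.543, -0.114, 0.077], [0.561, -0.005, 0.196]]
disc 0.38 [326. 426.  55.  34.] [ 0.455 -0.459  0.011] [[0.385, -0.48, -0.001], [0.509, -0.418, 0.033]]
stain_bottle 0.73 [327. 428.  53.  32.] [ 0.456 -0.459  0.012] [[0.386, -0.48, 0.0], [0.508, -0.429, 0.034]]
stain_bottle 0.61 [321. 334.  13.  25.] [ 0.48  -0.223  0.05 ] [[0.468, -0.23, 0.007], [0.496, -0.208, 0.086]]
```

```bash
python3 - <<'E'
from h import *
c=camera('scene');P=cloud(c)
np.savez('s.npz',P=P)
a=cv2.resize(c['pixels'][190:340,240:440],(800,600),interpolation=cv2.INTER_CUBIC)
cv2.imwrite('pics/sc.png',a)
c2=camera('side');P2=cloud(c2)
# base top at z 48mm
for n,Q in(('scene',P),('side',P2)):
    m=(abs(Q[...,2]-.048)<.004)&(Q[...,0]>.4)&(Q[...,0]<.7)&(abs(Q[...,1])<.2)
    if m.sum()>20: print(n,m.sum(),cv2.minAreaRect((Q[m][:,:2]*1000).astype(np.float32)))
    m=(Q[...,2]>.08)&(Q[...,0]>.4)&(Q[...,0]<.7)&(abs(Q[...,1])<.2)
    print(m.sum())
E
```

```text
0
side 1583 ((592.7132568359375, -16.799652099609375), (240.53036499023438, 216.9386444091797), 81.723388671875)
2334
```

View pics/side0.png

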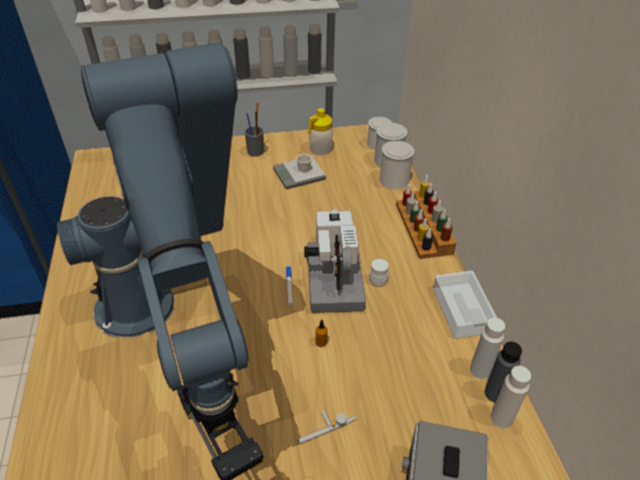

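View pics/sc.png

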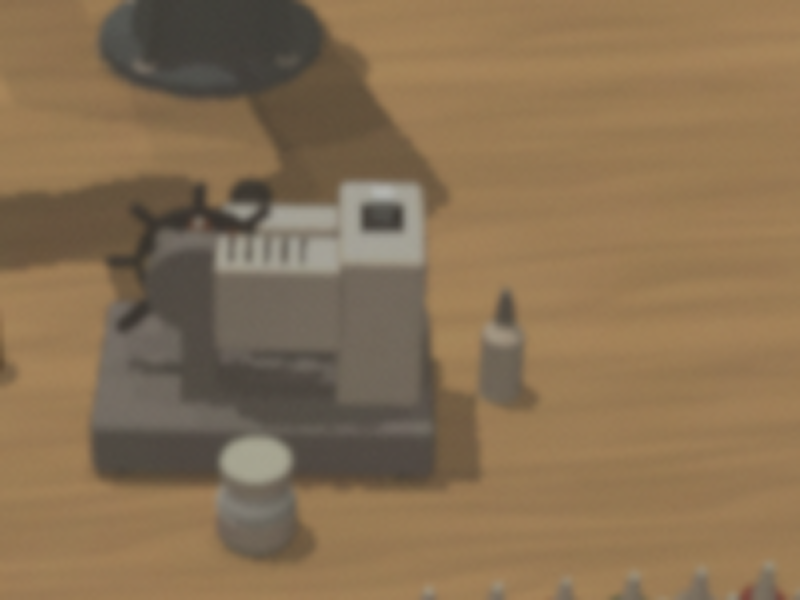

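The side view shows the comparator at about (335,265), with the arm to its left. The scene crop, taken from behind, shows tabs at (200,190), (140,212), (110,262) and a seemingly longer one at (125,325). That would put it at about 3 clicks. Next I'll measure the pose.

```bash
python3 - <<'E'
from h import *
from scipy.ndimage import binary_erosion
out=[]
for n in('side','scene'):
    c=camera(n);P=cloud(c)
    r=cut_out('comparator',n)
    if not r: r=cut_out('disc_hub',n)
    for x in r[:1]:
        print(n,x['confidence'],x['extent'])
    near=(P[...,0]>.42)&(P[...,0]<.70)&(P[...,1]>-.2)&(P[...,1]<.15)&(P[...,2]>.035)
    for z0,z1 in((.042,.054),(.168,.18),(.19,.202)):
        m=near&(P[...,2]>z0)&(P[...,2]<z1)
        m=m&(P[...,0]<.66)
        if m.sum()>10:
            q=P[m];print(z0,m.sum(),np.round(np.percentile(q,[1,50,99],axis=0),3).tolist(),cv2.minAreaRect((q[:,:2]*1000).astype(np.float32)))
    # dark pixels above z .06 = disc
    dark=(c['pixels'].max(-1)<70)&near&(P[...,2]>.06)
    q=P[dark];print('dark',len(q),np.round(np.percentile(q,[2,50,98],axis=0),3).tolist())
    np.savez(n+'.npz',P=P,pix=c['pixels'])
    lab=[]
    for l in('varnish_jar','marker','stain_bottle','tint_bottle','disc'):
        for x in cut_out(l,n)[:1]:
            q=P[x['region']&(c['depth']>0)];print(l,round(x['confidence'],2),np.round(x['extent']),np.round(np.percentile(q,[3,50,97],axis=0),3).tolist())
    cv2.imwrite(f'pics/{n}1.png',cv2.resize(c['pixels'][195:325,270:400] if n=='side' else c['pixels'][225:295,255:325],(600,600),interpolation=cv2.INTER_CUBIC))
E
```

```text
side 0.64 [334.1, 259.9, 63.2, 103.0]
0.042 1907 [[0.477, -0.13, 0.042], [0.539, -0.061, 0.046], [0.635, 0.108, 0.053]] ((573.1572265625, -11.675811767578125), (244.01446533203125, 178.59632873535156), 82.6907958984375)
0.168 737 [[0.522, -0.088, 0.168], [0.578, 0.051, 0.172], [0.617, 0.101, 0.179]] ((564.7916870117188, 2.8018341064453125), (198.8466033935547, 100.6659164428711), 86.12789916992188)
0.19 45 [[0.549, -0.058, 0.19], [0.564, 0.064, 0.195], [0.577, 0.079, 0.2]] ((559.6488647460938, 10.552738189697266), (141.16494750976562, 14.43394660949707), 80.70711517333984)
dark 483 [[0.474, -0.111, 0.064], [0.549, -0.061, 0.14], [0.583, 0.071, 0.194]]
varnish_jar 0.8 [381. 274.  21.  29.] [[0.658, -0.052, 0.007], [0.679, -0.04, 0.043], [0.704, -0.01, 0.067]]
marker 0.58 [290. 287.  11.  38.] [[0.418, -0.074, 0.007], [0.426, -0.025, 0.013], [0.434, 0.046, 0.017]]
stain_bottle 0.71 [323. 335.  11.  20.] [[0.467, -0.23, -0.002], [0.48, -0.223, 0.042], [0.496, -0.17, 0.085]]
disc 0.67 [337. 263.   5.  49.] [[0.543, -0.113, 0.082], [0.548, -0.079, 0.142], [0.557, -0.017, 0.193]]Traceback (most recent call last):
  File "<stdin>", line 18, in <module>
    return _quantile_unchecked(
        a, q, axis, out, overwrite_input, method, keepdims, weights)
    return _ureduce(a,
                    func=_quantile_ureduce_func,
    ...<5 lines>...
                    overwrite_input=overwrite_input,
                    method=method)
    r = func(a, **kwargs)
    result = _quantile(arr,
                       quantiles=q,
    ...<2 lines>...
                       out=out,
                       weights=wgt)
    slices_having_nans = np.isnan(arr[-1, ...])
                                  ~~~^^^^^^^^^
IndexError: index -1 is out of bounds for axis 0 with size 0
```

View pics/side1.png

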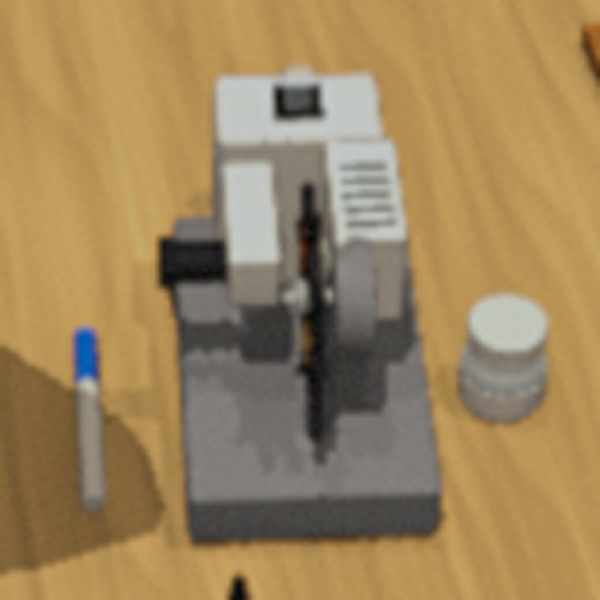

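```bash
cat >> h.py <<'E'
def tabs(hub,yaw=0,show=True):
    res={}
    for n in('scene','side'):
        c=camera(n);P=cloud(c);d=P-hub
        ex=np.array([np.cos(yaw),np.sin(yaw),0]);ey=np.array([-ex[1],ex[0],0])
        X,Y,Z=d@ex,d@ey,d[...,2];R=np.hypot(Y,Z)
        m=(abs(X)<.009)&(R>.048)&(R<.1)&(c['pixels'].max(-1)<90)&(c['depth']>0)
        A=np.degrees(np.arctan2(-Y,Z))  # clockwise from robot
        for k in range(-4,4):
            s=m&(abs((A-45*k+180)%360-180)<16)
            if s.sum()>2: print(n,'k',k%8,s.sum(),'Rmax %.3f'%np.percentile(R[s],95),'ang %.1f'%np.median((A[s]-45*k+180)%360-180+45*k),'X %.3f'%np.median(X[s]))
E
python3 - <<'E'
from h import *
P=np.load('side.npz')['P']
m=(P[...,0]>.42)&(P[...,0]<.64)&(P[...,1]>-.15)&(P[...,1]<.12)&(P[...,2]>.042)&(P[...,2]<.053)
q=P[m]
def edge(a,b,lo,hi,f):
    u=[];v=[]
    for t in np.arange(lo,hi,.006):
        s=q[(q[:,a]>t)&(q[:,a]<t+.006)]
        if len(s)>3:u.append(t+.003);v.append(f(s[:,b]))
    p=np.polyfit(u,v,1);r=np.array(v)-np.polyval(p,u);k=abs(r)<.003;p=np.polyfit(np.array(u)[k],np.array(v)[k],1)
    print(len(u),k.sum(),p,np.round(v,3));return p
print('front x(y)');edge(1,0,-.12,.03,np.min)
print('right y(x)');edge(0,1,.485,.62,np.min)
# disc line
D=np.load('side.npz');d=(D['pix'].max(-1)<70)&(P[...,0]>.53)&(P[...,0]<.57)&(P[...,1]>-.15)&(P[...,1]<.03)&(P[...,2]>.06)
a=P[d];p=np.polyfit(a[:,1],a[:,0],1);r=a[:,0]-np.polyval(p,a[:,1]);k=abs(r)<.006;print(np.polyfit(a[k,1],a[k,0],1),k.sum(),np.median(a[k],0))
tabs(np.array([.552,-.057,.135]))
E
```

```text
front x(y)
25 24 [0.13285669 0.48628301] [0.472 0.473 0.471 0.473 0.473 0.474 0.475 0.477 0.477 0.478 0.48  0.48
 0.481 0.485 0.483 0.481 0.482 0.484 0.484 0.486 0.487 0.487 0.489 0.49
 0.49 ]
right y(x)
23 18 [-0.11590764 -0.06310775] [-0.119 -0.121 -0.122 -0.121 -0.127 -0.122 -0.124 -0.127 -0.125 -0.125
 -0.13  -0.129 -0.127 -0.127 -0.131 -0.128 -0.13  -0.133 -0.137 -0.133
 -0.135 -0.139 -0.127]
[0.11912904 0.55897072] 160 [ 0.54905016 -0.08956126  0.15013402]
side k 4 13 Rmax 0.091 ang -187.3 X -0.002
side k 6 4 Rmax 0.065 ang -88.4 X 0.004
side k 7 22 Rmax 0.068 ang -46.9 X 0.005
side k 0 21 Rmax 0.065 ang -6.1 X 0.001
side k 1 8 Rmax 0.065 ang 40.6 X -0.005
side k 2 12 Rmax 0.060 ang 85.6 X -0.006
side k 3 40 Rmax 0.076 ang 136.7 X -0.005
```

The comparator is yawed about −7°, with the hub near (0.555, −0.051). The long tab is 3 clicks on, so it needs three flicks toward +y. I'll move above the entry point with the jaw closed.

>>> step_arm:
  rows:
    - [0.0265,0.042,0.003,0,0,5.1]
    - [0.0265,0.042,0.003,0,0,5.1]
    - [0.0265,0.042,0.003,0,0,5.1]
    - [0.0265,0.042,0.003,0,0,5.1]
    - [0.0265,0.042,0.003,0,0,5.1]
    - [0.0265,0.042,0.003,0,0,5.1]
    - [0.0265,0.042,0.003,0,0,5.1]
    - [0.0265,0.042,0.003,0,0,5.1]
    - [0.0265,0.042,0.003,0,0,5.1]
    - [0.0265,0.042,0.003,0,0,5.1]
    - [0.0265,0.042,0.003,0,0,5.1]
    - [0.0265,0.042,0.003,0,0,5.1]
  jaw: 0

```text
time: 3.0
position: [0.5511, -0.0747, 0.4411]
tool_rot: [0.748, 0.664, 0.0, 0.0]
ft_force: [0.5, -1.0, 0.2]
grip_width: 0.0006
grip_force: 0.0
```

```bash
python3 - <<'E'
from h import *
from scipy.spatial.transform import Rotation as R
o=get_obs();print(o['time'],o['position'],R.from_quat(o['tool_rot']).as_matrix().round(3).tolist(),o['grip_width'],o['ft_force'])
tabs(np.array([.555,-.051,.135]),-.124)
c=camera('wrist');T=np.eye(4);T[:3,:3]=R.from_quat(o['tool_rot']).as_matrix();T[:3,3]=o['position']
c['extrinsics']=T@c['mount'];P=cloud(c);np.savez('w.npz',P=P,pix=c['pixels'])
print(c['mount'].round(3).tolist())
cv2.imwrite('pics/w1.png',c['pixels'])
c=camera('scene');cv2.imwrite('pics/s2.png',cv2.resize(c['pixels'][190:300,240:360],(600,550),interpolation=cv2.INTER_CUBIC))
E
```

```text
3.0 [ 0.55107119 -0.07470567  0.4410543 ] [[0.119, 0.993, 0.001], [0.993, -0.119, -0.0], [-0.0, 0.001, -1.0]] 0.0005840089594457131 [ 0.45016576 -0.95419133  0.19592918]
side k 4 18 Rmax 0.094 ang -186.1 X -0.003
side k 6 3 Rmax 0.062 ang -90.7 X -0.005
side k 7 22 Rmax 0.064 ang -44.4 X -0.002
side k 0 23 Rmax 0.066 ang 1.8 X -0.001
side k 1 9 Rmax 0.070 ang 44.9 X -0.002
side k 2 23 Rmax 0.065 ang 88.2 X -0.001
side k 3 49 Rmax 0.083 ang 131.8 X -0.002
[[-0.0, 0.967, 0.254, 0.068], [1.0, -0.0, 0.001, -0.001], [0.001, 0.254, -0.967, 0.02], [0.0, 0.0, 0.0, 1.0]]
```

View pics/w1.png

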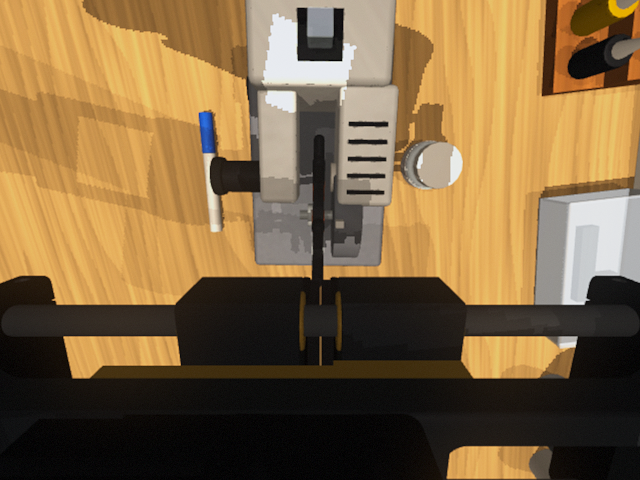

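View pics/s2.png

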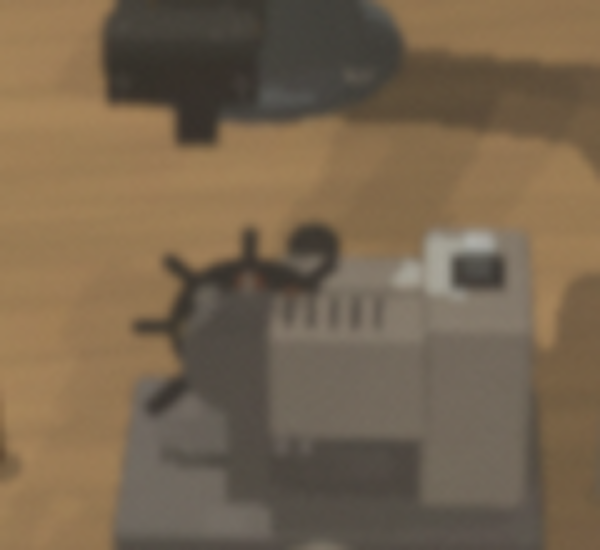

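The wrist view shows the disc edge at column 318, in line with the finger centre at 320. The scene crop shows the closed tip at (197,140), over the gap to the right of the upright tab at (250,235). The measured long tab radius of 0.083 at k=3 confirms three clicks. I'll lower and make the first flick.

>>> step_arm:
  rows:
    - [0.0002,0.001,-0.03,0,0,0]
    - [0,0,-0.03,0,0,0]
    - [0,0,-0.012,0,0,0]
    - [0,0,0,0,0,0]

```text
time: 3.7
position: [0.5501, -0.0761, 0.3682]
tool_rot: [0.749, 0.662, -0.001, -0.001]
ft_force: [0.8, 0.2, 0.1]
grip_width: 0.0002
grip_force: 0.0
```

>>> step_arm:
  rows:
    - [0.0007,0.0056,0,0,0,0]
    - [0.0007,0.0056,0,0,0,0]
    - [0.0007,0.0056,0,0,0,0]
    - [0.0007,0.0056,0,0,0,0]
    - [0.0007,0.0056,0,0,0,0]
    - [0.0007,0.0056,0,0,0,0]
    - [0.0007,0.0056,0,0,0,0]
    - [0.0007,0.0056,0,0,0,0]
    - [0,0,0,0,0,0]

```text
time: 4.82
position: [0.556, -0.0295, 0.3686]
tool_rot: [0.749, 0.663, 0.0, -0.0]
ft_force: [-0.1, -0.9, -0.4]
grip_width: 0.0005
grip_force: 0.0
```

```bash
python3 - <<'E'
from h import *
tabs(np.array([.555,-.051,.135]),-.124)
c=camera('scene');cv2.imwrite('pics/s3.png',cv2.resize(c['pixels'][190:300,240:360],(600,550),interpolation=cv2.INTER_CUBIC))
E
```

```text
side k 4 25 Rmax 0.095 ang -187.2 X 0.002
side k 6 9 Rmax 0.097 ang -89.8 X -0.005
side k 0 114 Rmax 0.098 ang -6.1 X -0.001
side k 1 15 Rmax 0.068 ang 45.0 X -0.002
side k 2 45 Rmax 0.083 ang 88.7 X -0.002
side k 3 14 Rmax 0.078 ang 135.7 X -0.004
```

View pics/s3.png

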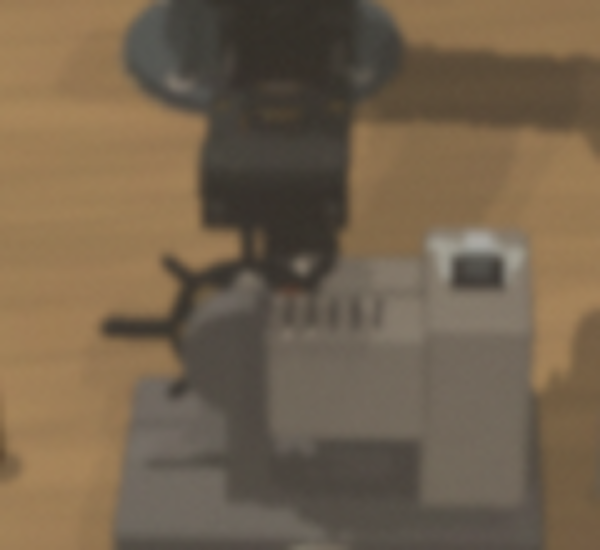

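The long tab now points left at (105,327), which is k=2, so one click is done. Second flick.

>>> step_arm:
  rows:
    - [0,0,0.02,0,0,0]
    - [0,0,0.02,0,0,0]
    - [-0.0028,-0.0225,0,0,0,0]
    - [-0.0028,-0.0225,0,0,0,0]
    - [0,0,0,0,0,0]
    - [0,0,-0.02,0,0,0]
    - [0,0,-0.02,0,0,0]
    - [0,0,0,0,0,0]

```text
time: 5.98
position: [0.5499, -0.0746, 0.3673]
tool_rot: [0.749, 0.663, -0.001, -0.002]
ft_force: [-0.3, 0.2, 0.1]
grip_width: 0.0008
grip_force: 0.0
```

>>> step_arm:
  rows:
    - [0.0007,0.0056,0,0,0,0]
    - [0.0007,0.0056,0,0,0,0]
    - [0.0007,0.0056,0,0,0,0]
    - [0.0007,0.0056,0,0,0,0]
    - [0.0007,0.0056,0,0,0,0]
    - [0.0007,0.0056,0,0,0,0]
    - [0.0007,0.0056,0,0,0,0]
    - [0.0007,0.0056,0,0,0,0]
    - [0,0,0,0,0,0]

```text
time: 7.1
position: [0.556, -0.0297, 0.3686]
tool_rot: [0.749, 0.663, 0.0, -0.001]
ft_force: [-0.5, -0.0, 0.4]
grip_width: 0.0003
grip_force: 0.0
```

```bash
python3 - <<'E'
from h import *
tabs(np.array([.555,-.051,.135]),-.124)
E
```

```text
side k 4 22 Rmax 0.092 ang -189.1 X 0.002
side k 6 8 Rmax 0.099 ang -91.6 X -0.005
side k 0 113 Rmax 0.098 ang -6.7 X -0.001
side k 1 22 Rmax 0.084 ang 45.8 X -0.003
side k 2 25 Rmax 0.066 ang 88.1 X -0.002
side k 3 25 Rmax 0.064 ang 134.6 X -0.002
```

The long tab is at k=1. Third flick, then lift clear.

>>> step_arm:
  rows:
    - [0,0,0.02,0,0,0]
    - [0,0,0.02,0,0,0]
    - [-0.0028,-0.0225,0,0,0,0]
    - [-0.0028,-0.0225,0,0,0,0]
    - [0,0,0,0,0,0]
    - [0,0,-0.02,0,0,0]
    - [0,0,-0.02,0,0,0]
    - [0,0,0,0,0,0]

```text
time: 8.2
position: [0.5499, -0.0748, 0.3673]
tool_rot: [0.749, 0.663, -0.001, -0.002]
ft_force: [-0.1, -0.6, -0.4]
grip_width: 0.0003
grip_force: 0.0
```

>>> step_arm:
  rows:
    - [0.0007,0.0056,0,0,0,0]
    - [0.0007,0.0056,0,0,0,0]
    - [0.0007,0.0056,0,0,0,0]
    - [0.0007,0.0056,0,0,0,0]
    - [0.0007,0.0056,0,0,0,0]
    - [0.0007,0.0056,0,0,0,0]
    - [0.0007,0.0056,0,0,0,0]
    - [0.0007,0.0056,0,0,0,0]
    - [0,0,0,0,0,0]

```text
time: 9.32
position: [0.556, -0.0299, 0.3686]
tool_rot: [0.749, 0.663, 0.0, -0.001]
ft_force: [-0.6, 0.3, -0.1]
grip_width: 0.0002
grip_force: 0.0
```

>>> step_arm:
  rows:
    - [0,0,0.03,0,0,0]
    - [0,0,0.03,0,0,0]
    - [0,0,0.04,0,0,0]
    - [0,0,0.04,0,0,0]
    - [0,0,0,0,0,0]
    - [0,0,0,0,0,0]

```text
time: 10.07
position: [0.5557, -0.0306, 0.5081]
tool_rot: [0.749, 0.663, -0.0, -0.001]
ft_force: [0.2, -0.3, -0.4]
grip_width: 0.0004
grip_force: 0.0
```

```bash
python3 - <<'E'
from h import *
tabs(np.array([.555,-.051,.135]),-.124)
c=camera('scene');cv2.imwrite('pics/s4.png',cv2.resize(c['pixels'][190:300,240:360],(600,550),interpolation=cv2.INTER_CUBIC))
E
```

```text
side k 4 20 Rmax 0.093 ang -188.7 X 0.002
side k 6 7 Rmax 0.096 ang -88.7 X 0.000
side k 7 11 Rmax 0.064 ang -42.3 X -0.005
side k 0 41 Rmax 0.081 ang 2.7 X -0.002
side k 1 14 Rmax 0.068 ang 46.1 X -0.002
side k 2 23 Rmax 0.065 ang 88.0 X -0.002
side k 3 24 Rmax 0.064 ang 135.2 X -0.001
```

View pics/s4.png

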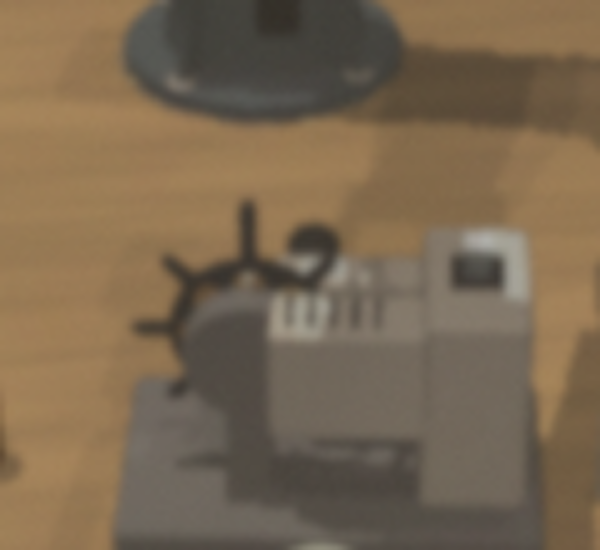

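The long tab stands upright at (248,205), the gripper is clear, and the comparator has not moved.

```bash
python3 -c "
from rig import hand_in
print(hand_in())"
```

```text
the job is handed in; nothing more can be done
None
```

Three gentle flicks brought the long tab upright at the index pointer; the last picture showed it there, with the comparator unmoved and the gripper clear, and I handed the job in at about 10 s (no verdict came back).

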